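# Clip a hang-on bottle holder to the water-bath rim and load it

## Task

Hang the wire bottle holder near the middle of the front rim of the water bath, basket inside the tank, and press it down, firmly but gently, until its spring tongue has snapped under the rolled rim and the hook sits fully on it. Let go of the holder, then stand the reagent bottle upright in its basket, ready to be warmed. Leave the beaker, timer and clear sample box where they are.

Things in the scene. Friction and masses are not known exactly. Their poses are not given: they have to be found in the camera images.
- bath: Empty water bath, fixed: white casing 200 (x) x 240 (y) x 95 mm high, with a steel tank standing 35 mm proud. Origin on the bench under its centre, z up, x from the front (panel with black knob, facing the robot) to the back, y left. Tank opening 140 (x) x 180 (y) mm, inner front face at x = -70 mm, floor 35 mm over the bench, walls 3 mm, top edge rolled outward into a rim.
- rim_front (a point): Top of the front rim, 130 mm over the bench, at the middle of its length and 73.5 mm in front of the bath's centre; axes as the bath's. The rim is a round bead 7 mm thick, flush with the tank's inner face and 4 mm proud of the wall outside.
- holder: Hang-on holder, 0.26 kg, 152 mm tall, standing on the bench at first: upright steel strap 3 x 24 mm, bent at its foot under a wire basket. Origin at its underside, under the basket's centre; z up, x from strap to basket (to point into the tank, as the bath's x). The strap's middle is at x = -46 mm. Hung at rest, the strap touches the tank's inner face.
- holder_grip (a point): Centre of the holder's white plastic grip on top of the strap (12 mm thick in x, 26 in y, 32 tall), 136 mm above the underside; holder's axes. Hung, it is 66 to 69 mm in front of the bath's centre. The hook, an aluminium block with lips and a spring tongue, is on the strap's -x side: flat underside 50 to 86 mm below this point, set by a thumbscrew, different each time and not measured: feel for it.
- hook_side (a point): Point on the strap 70 mm above the holder's underside (not the hook itself); holder's axes. The rim goes into the 10.5 mm slot between strap and lips. The tongue reaches 24 mm below the hook's underside: it meets the rim some 10 to 15 mm before home, takes 4 to 13 N to push over it, snaps under (the push drops to nothing), then the underside lands hard on the rim. More than about 20 N on it is rough.
- holder_floor (a point): Centre of the basket's floor (top face, 3 mm above the holder's underside), 46 mm in x from the strap, 133 mm below the grip's centre; holder's axes. Inside, the basket narrows from 56 mm diameter at its top hoop (45 mm above the underside) to about 50 mm at its foot. Strap, hook and grip rise on its -x side.
- bottle_center (a point): Centre, half-way up, of the reagent bottle standing on the bench: round, 44 mm diameter, 90 mm tall, 0.06 to 0.12 kg, z along its axis; white cap 35 mm diameter, from 27 to 45 mm above this point. Standing in the basket, this point is 45 mm above holder_floor.
- bottle: The reagent bottle; origin under its centre.
- beaker: Bystander: small clear beaker, 62 mm diameter, 78 mm tall; origin under its centre.
- timer: Bystander: white countdown timer, 60 x 66 x 21 mm; origin under its centre.
- sample_box: Bystander: clear box with lid, 70 x 104 x 81 mm; origin under its centre.
There are look-alikes about, which are no part of the job. What is shaped like the bottle but blue or pink is not meant.

How it is judged:
On the way, in this order (a step that is already met when the one before it is completed fails the run):
1. the holder hangs upright on the front rim, snapped on and bearing on the rim, let go, with the bottle not yet in it (contact force between hook_underside and front_rim above 0.3 N and angle between holder_grip's own z axis and vertical below 0.08 rad and angle between the x axis of holder_grip and the x axis of bath, either way round below 0.2 rad and x of holder_grip in the frame of bath between -0.072 and -0.06 m and y of holder_grip in the frame of bath between -0.05 and 0.05 m and contact force between the fingers and holder below 0.1 N), for 0.3 s.
2. the bottle stands in the basket of the hung holder (contact force between hook_underside and front_rim above 0.3 N and x of bottle_center in the frame of holder_floor between -0.01 and 0.01 m and y of bottle_center in the frame of holder_floor between -0.01 and 0.01 m and z of bottle_center in the frame of holder_floor between 0.039 and 0.051 m and angle between bottle_center's own z axis and vertical below 0.25 rad), for 0.2 s.
At the end, for the whole second after the job is handed in: The holder hangs on the bath's front rim within 50 mm of its middle, upright within 4.5 degrees and square to it, the hook's underside bearing on the rim; the bottle stands upright in its basket, centred within 10 mm and down on its floor within 6 mm; both are still and let go (all of step 2 and angle between holder_grip's own z axis and vertical below 0.08 rad and angle between the x axis of holder_grip and the x axis of bath, either way round below 0.2 rad and x of holder_grip in the frame of bath between -0.072 and -0.06 m and y of holder_grip in the frame of bath between -0.05 and 0.05 m and linear speed of each of holder, bottle below 0.02 m/s); the robot touches nothing.
It fails at once if the holder is forced against the bath: its contact forces on the bath (rim, wall and tongue together) add up to more than 60 N, as when it is pressed down with well over 20 N (contact force between holder and bath above 60 N).
It fails at once if the bottle is tipped by more than about 35 degrees (angle between bottle_center's own z axis and vertical above 0.6 rad).
It fails at once if the beaker, the timer or the clear box is moved by more than 30 mm (distance of any of beaker, timer, sample_box from where it was at the start of the episode above 0.03 m).
It also fails if it takes over 69 s, if anything falls off the work surface, if the arm or the gripper's body presses on something with over 40 N, if the wrist force passes 120 N, or if a joint passes its speed limit or range.

## Robot

A 7-joint arm with a two-finger parallel gripper is mounted at the origin on a cart in front of the work surface, level with it; the furniture and walls round the work are solid. World frame = base frame: x ahead of the robot, y to its left, z up, the work surface at z = 0. Lengths are in m, angles in rad, forces in N, time in s.
With the tool pointing down it reaches from about 0.4 to 0.875 m from the base axis. Payload 19.3 kg.
Tool frame: the origin (TCP) lies between the finger pads; the fingertips stand bot.tcp_to_tips ahead of it and the grasp point (between the pads) is the TCP (bot.tcp_to_tips is the distance from the TCP to the fingertips, in m); z points along the fingers, y is the line along which they close (so a half turn about z gives the same grasp; the last joint's range is limited). The gripper opens to 85 mm and grips with 20 to 120 N. Pads are 22 mm wide; open, the fingers measure 114 mm over their backs; the gripper's body (76 mm by 85 mm) begins 54 mm behind the grasp point. The pads swing forward as they close: fully open they stand 13 mm farther back than shut.
Start: joints at [1.068, 0.521, -0.036, 1.599, 0.021, 1.021, -0.113], TCP at [0.262, -0.567, 0.25] pointing down, gripper open.
Joint ranges: [-2.91, 2.91], [-0.3, 2.13], [-1.5, 1.42], [0.17, 2.43], [-1.26, 4.41], [0.16, 1.93], [-2.52, 2.52]. Speed limits (rad/s): [1.89, 1.89, 2.39, 2.39, 3.01, 3.01, 3.01].

## Interface

Orientations are given as [roll, pitch, yaw] about the fixed x, y, z axes, in that order (R = Rz(yaw) Ry(pitch) Rx(roll)).
In Python, from workcell import telemetry, grab_frame, bot gives the robot as it stands. The module is installed in compiled form; this text tells all that it offers.
- The arm moves only by the shell command python3 -m crank 'ROWS' [FORCE]. ROWS is text: rows parted by semicolons, each of 7 numbers parted by spaces: the finger opening in m, from 0 to 0.0854, then the shift along the tool's x, y, z in m, then the turn, a rotation vector about the tool's x, y, z in degrees. A call has exactly 8 rows; each row shifts and turns the commanded pose from where the row before left it, along the tool's axes as they then stand; what a row does not reach is not made up. A row lasts 1/12 s, in which the tool goes at most 41.7 mm and 7.16 degrees, less where a joint would pass 70% of its speed; a pose out of reach is approached as far as the arm can. A call with a gripper value outside its range is refused whole. The fingers move at their own pace and stop on an object; FORCE is the grip in N (left out, the last holds). Time passes only in rows, so rows that do not move let the fingers close, or fill a call up. It gives the time, the measured TCP pose, the force, the opening and the grip force at its end, in the units of the state.
- telemetry.observe(): the state, without advancing time (a new reading comes with each control period).
- grab_frame(name): name is "scene" or "top" or "wrist"; returns a dict with "pixels" (384x512x3 uint8, red, green, blue), "depth" (384x512 float32, m along the optical axis (not along the pixel's ray), 0 where there is no reading), "vertical_fov" (degrees; the focal length in pixels is half the picture's height over the tangent of half this angle, whatever the lens; pixels are square), "cx", "cy" (the principal point, pixels), "R" (3x3) and "t" (3): a world point X has camera coordinates R X + t; the wrist camera has in their place "hand_eye" (4x4, takes a point from camera to tool coordinates, whose origin is the TCP and whose axes are the flange's). Camera axes: x right, y down, z forward; pixel columns grow to the right and rows downward; lengths in m; the calibration is good to about 2 mm. A picture is of the moment at which its call begins: read the wrist's pose just before it.
- bot.job_done(): hands the job in; it is judged then, once.
The state is a dict: "clock": time; "qpos": joint angles; "qd": joint speeds; "joint_efforts": joint torques, N m; "position": TCP position; "tool_rot": TCP orientation; "force": force on the tool from outside, world axes, zero at the start; "moment": the same for the moment, N m; "grip_width": finger opening in m; "finger_force": force on a finger pad.
Only numpy, scipy, OpenCV 4.12 (cv2) and the standard library are available. Lean on these libraries where they do the work, as an engineer would, in place of code of your own. Each camera call takes 0.05 s, during which the arm holds its last target. There are 200 camera calls.

## Working session

There is one attempt and no reset: what is moved stays moved. The work goes in short steps, Python scripts to look and compute and a shell command to move; the robot and the scene stay as the last step left them, time stands still between calls to the robot, and variables do not carry over. Pictures are saved under pics/ and viewed, at most 10 in all, crops included, and the job is handed in when it is done.

```bash
mkdir -p pics; cat > h.py <<'E'
import numpy as np,cv2
from workcell import telemetry,grab_frame,bot
from scipy.spatial.transform import Rotation as Ro
def cam(name):
    s=telemetry.observe(); f=grab_frame(name)
    h,w=f["depth"].shape; fl=h/2/np.tan(np.radians(f["vertical_fov"])/2)
    if "hand_eye" in f:
        Rt=Ro.from_euler('xyz',s["tool_rot"]).as_matrix(); H=np.array(f["hand_eye"])
        Rc=Rt@H[:3,:3]; o=Rt@H[:3,3]+np.array(s["position"])
    else:
        Rc=np.array(f["R"]).T; o=-Rc@np.array(f["t"])
    v,u=np.mgrid[:h,:w]
    d=np.stack([(u-f["cx"])/fl,(v-f["cy"])/fl,np.ones((h,w))],-1)@Rc.T
    P=o+d*f["depth"][...,None]
    P[f["depth"]<=0]=np.nan
    return f,P,d,o
def save(f,n,k=1): cv2.imwrite("pics/"+n,cv2.resize(f["pixels"][...,::-1],None,fx=k,fy=k))
E
python3 - <<'E'
from h import *
s=telemetry.observe(); print(s["position"],s["tool_rot"],s["force"],s["clock"],bot.tcp_to_tips)
for n in("scene","top"):
    f,P,d,o=cam(n); save(f,n+"0.png",1.5); np.savez(n+"0.npz",P=P,px=f["pixels"],d=d,o=o); print(n,o,f["vertical_fov"])
E
```

```text
[ 0.26197035 -0.56710058  0.2497186 ] [-3.14042931e+00  5.81092093e-05  4.32762079e-01] [-0.10689215 -0.89636219 -0.04156209] 0.0 0.019
scene [-0.28046939  0.84322244  0.79897052] 48.49105574293793
top [ 0.25405265 -0.07077558  1.77469317] 47.56545827819077
```

View pics/scene0.png

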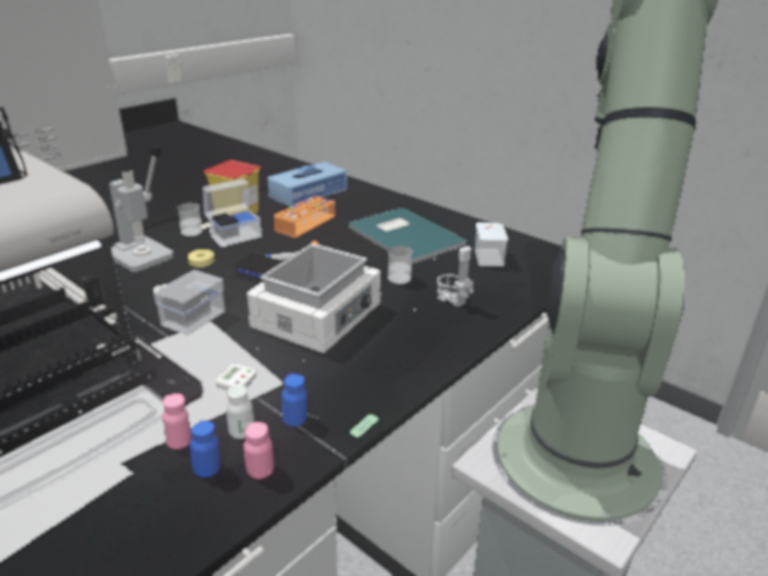

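View pics/top0.png

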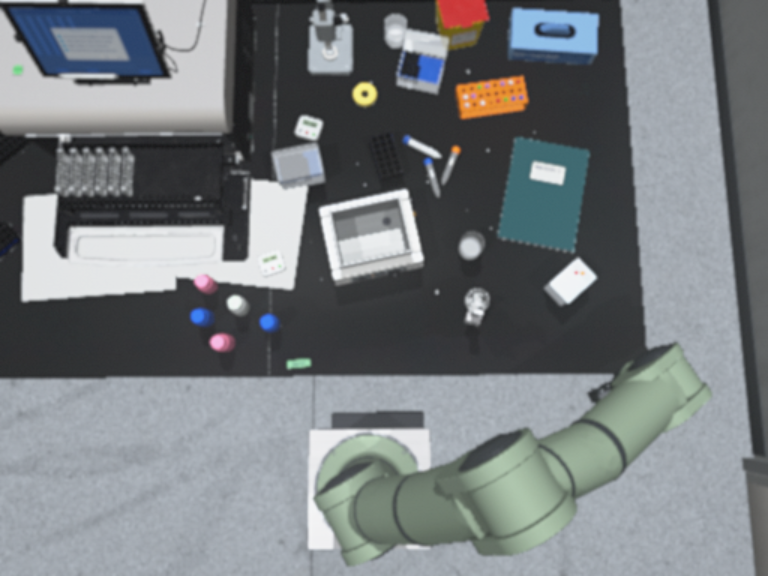

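The scene and top views show the holder at top px (476,305), the bath at (370,237), the white bottle at (237,305) between blue and pink look-alikes, and the beaker at (470,245).

```bash
python3 - <<'E'
from h import *
T=np.load("top0.npz"); S=np.load("scene0.npz")
def clus(D,box,zmin,zmax,n):
    P=D["P"];x0,x1,y0,y1=box
    m=(P[...,0]>x0)&(P[...,0]<x1)&(P[...,1]>y0)&(P[...,1]<y1)&(P[...,2]>zmin)&(P[...,2]<zmax)
    q=P[m]; print(n,len(q),len(q) and np.round([q.mean(0),q.min(0),q.max(0)],4).tolist()); return q
P=T["P"]
for n,(u,v) in dict(bath=(370,237),holder=(476,310),bottle=(237,305),beaker=(470,245)).items(): print(n,P[int(v/1.5),int(u/1.5)])
for D,nm in((T,"top"),(S,"scene")):
    q=clus(D,(.3,.75,-.15,.3),.118,.145,nm+" rim")
    r=cv2.minAreaRect((q[:,:2]*1000).astype(np.float32)); print(r)
    q=clus(D,(.3,.6,-.4,-.15),.11,.17,nm+" grip")
    if len(q)>4: print(cv2.minAreaRect((q[:,:2]*1000).astype(np.float32)))
    clus(D,(.3,.55,.25,.45),.07,.1,nm+" caps")
    clus(D,(.3,.6,-.4,-.15),.02,.10,nm+" holder low")
    # casing top
    q=clus(D,(.3,.75,-.15,.3),.088,.1,nm+" casing"); print(cv2.minAreaRect((q[:,:2]*1000).astype(np.float32)))
E
```

```text
bath [ 0.66676292 -0.00168729  0.02330165]
holder [ 0.45023372 -0.27280577  0.14596505]
bottle [0.4745423  0.34010867 0.08873346]
beaker [ 0.63817764 -0.274557    0.04448646]
top rim 338 [[0.6628, -0.0084, 0.129], [0.5665, -0.1178, 0.1181], [0.7497, 0.0999, 0.1408]]
((659.34423828125, -8.028938293457031), (156.8499298095703, 193.90086364746094), 12.020530700683594)
top grip 29 [[0.4417, -0.2769, 0.1473], [0.4348, -0.2911, 0.1308], [0.4502, -0.2655, 0.1589]]
((442.4424133300781, -277.8908386230469), (25.812313079833984, 12.903661727905273), 77.03488159179688)
top caps 326 [[0.4507, 0.3722, 0.0888], [0.3616, 0.2506, 0.0701], [0.5497, 0.4495, 0.0998]]
top holder low 96 [[0.4557, -0.2809, 0.0553], [0.4189, -0.3184, 0.0209], [0.5156, -0.2564, 0.0899]]
top casing 871 [[0.619, 0.0084, 0.0944], [0.4147, -0.1423, 0.088], [0.7497, 0.2765, 0.1]]
((613.0704345703125, 94.30130004882812), (239.5763397216797, 483.6625061035156), 23.342485427856445)
scene rim 428 [[0.66, -0.0023, 0.125], [0.5633, -0.1138, 0.118], [0.7495, 0.1029, 0.1322]]
((657.9642333984375, -8.278976440429688), (156.4356231689453, 199.64297485351562), 12.086967468261719)
scene grip 73 [[0.4399, -0.2729, 0.1332], [0.4323, -0.2854, 0.1104], [0.4502, -0.2583, 0.1508]]
((439.4159851074219, -273.4270935058594), (26.263343811035156, 15.683857917785645), 67.00653839111328)
scene caps 748 [[0.4432, 0.375, 0.085], [0.3588, 0.2501, 0.0704], [0.5495, 0.45, 0.0928]]
scene holder low 200 [[0.4488, -0.2757, 0.0564], [0.4197, -0.3218, 0.0208], [0.5988, -0.2521, 0.0992]]
scene casing 997 [[0.6125, 0.0366, 0.093], [0.4118, -0.1396, 0.088], [0.7481, 0.2786, 0.1]]
((607.9470825195312, 106.78990173339844), (238.64907836914062, 459.15728759765625), 23.191143035888672)
```

```bash
python3 -m crank '0.085 0.034 -0.022 -0.010 0 0 0;0.085 0.034 -0.022 -0.010 0 0 0;0.085 0.034 -0.022 -0.010 0 0 0;0.085 0.034 -0.022 -0.010 0 0 0;0.085 0.034 -0.022 -0.010 0 0 0;0.085 0.034 -0.022 -0.010 0 0 0;0.085 0.034 -0.022 -0.010 0 0 0;0.085 0.034 -0.022 -0.010 0 0 0'
python3 -m crank '0.085 0 0 0 0 0 -7;0.085 0 0 0 0 0 -7;0.085 0 0 0 0 0 -7;0.085 0 0 0 0 0 -7;0.085 0 0 0 0 0 -7;0.085 0 0 0 0 0 -7;0.085 0 0 0 0 0 -6;0.085 0 0 0 0 0 0'
python3 - <<'E'
from h import *
f,P,d,o=cam("wrist"); save(f,"w1.png",1.25); np.savez("w1.npz",P=P,px=f["pixels"],d=d,o=o); s=telemetry.observe()
print(o,np.round(f["hand_eye"],3).tolist(),s["tool_rot"],s["position"],s["force"],s["clock"])
q=P[(P[...,2]>.11)&(P[...,2]<.17)&(abs(P[...,0]-.44)<.08)&(abs(P[...,1]+.275)<.08)]
print(len(q), len(q)>4 and (q.mean(0),q.max(0),cv2.minAreaRect((q[:,:2]*1000).astype(np.float32))))
E
```

```text
clock: 0.77
position: [0.4355, -0.292, 0.3307]
tool_rot: [-3.142, 0.0, 0.433]
force: [1.3, -0.1, 0.5]
grip_width: 0.0852
finger_force: 0.0
clock: 1.43
position: [0.4349, -0.2938, 0.33]
tool_rot: [-3.141, -0.0, 1.276]
force: [-0.9, -0.5, 0.1]
grip_width: 0.085
finger_force: 0.0
[ 0.45600362 -0.22204241  0.454169  ] [[0.0, -0.954, -0.298, 0.075], [1.0, 0.001, -0.0, -0.001], [0.0, -0.298, 0.954, -0.124], [0.0, 0.0, 0.0, 1.0]] [-3.14115932e+00 -2.43972924e-04  1.26862054e+00] [ 0.43483112 -0.29392149  0.32999237] [-0.8146487   0.57775306 -0.28099135] 1.4833
388 (array([ 0.44180625, -0.27754733,  0.14908222]), array([ 0.45002059, -0.26667056,  0.15436464]), ((441.1590881347656, -279.2003479003906), (25.576276779174805, 12.83630657196045), 73.0499496459961))
```

View pics/w1.png

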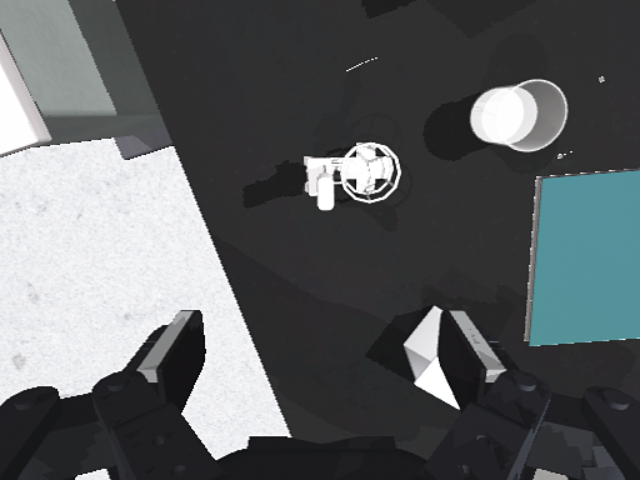

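The wrist view shows the grip at (326,195) with the basket to its right, along +tool y, so the yaw is already aligned. Next I refine the position from top-face points.

```bash
python3 - <<'E'
from h import *
W=np.load("w1.npz");P=W["P"];s=telemetry.observe()
m=(P[...,2]>.147)&(P[...,2]<.158)&(abs(P[...,0]-.44)<.04)&(abs(P[...,1]+.277)<.04)
q=P[m];r=cv2.minAreaRect((q[:,:2]*1000).astype(np.float32));print(len(q),q.mean(0),r)
Rt=Ro.from_euler('xyz',s["tool_rot"]).as_matrix();c=np.array([*np.array(r[0])/1000,.138])
print(Rt.T@(c-s["position"]), s["position"],s["tool_rot"])
E
```

```text
309 [ 0.44133002 -0.27891434  0.15162274] ((440.8180236816406, -279.4547119140625), (25.45729637145996, 12.224309921264648), 76.80223846435547)
[0.01554616 0.00149355 0.19199554] [ 0.43483112 -0.29392149  0.32999237] [-3.14115932e+00 -2.43972924e-04  1.26862054e+00]
```

```bash
python3 -m crank '0.06 0.008 0.001 0.025 0 0 -2;0.06 0.007 0.001 0.025 0 0 0;0.06 0 0 0.025 0 0 0;0.06 0 0 0.025 0 0 0;0.06 0 0 0.025 0 0 0;0.06 0 0 0.025 0 0 0;0.06 0 0 0.025 0 0 0;0.06 0 0 0.015 0 0 0'
python3 -m crank '0.06 0 0 0 0 0 0;0.04 0 0 0 0 0 0;0.03 0 0 0 0 0 0;0.02 0 0 0 0 0 0;0.01 0 0 0 0 0 0;0.0 0 0 0 0 0 0;0.0 0 0 0 0 0 0;0.0 0 0 0 0 0 0' 60
```

```text
clock: 2.15
position: [0.4403, -0.2796, 0.1378]
tool_rot: [-3.139, -0.0, 1.301]
force: [0.6, -0.2, -1.1]
grip_width: 0.06
finger_force: 0.0
clock: 2.82
position: [0.4418, -0.2804, 0.1414]
tool_rot: [3.139, 0.001, 1.305]
force: [0.2, 0.1, 7.6]
grip_width: 0.0112
finger_force: 59.0
```

```bash
python3 -m crank '0 0 0 -0.02 0 0 0;0 0 0 -0.03 0 0 0;0 0 0 -0.03 0 0 0;0 0 0 -0.03 0 0 0;0 0 0 -0.03 0 0 0;0 0 0 -0.03 0 0 0;0 0 0 -0.02 0 0 0;0 0 0 0 0 0 0'
python3 -m crank '0 0.015 0.004 0 0 0 0;0 0.025 0.007 0 0 0 0;0 0.025 0.007 0 0 0 0;0 0.025 0.007 0 0 0 0;0 0.025 0.006 0 0 0 0;0 0.025 0.007 0 0 0 0;0 0.025 0.006 0 0 0 0;0 0.025 0.007 0 0 0 0'
python3 -m crank '0 0.025 0.007 0 0 0 0;0 0.025 0.007 0 0 0 0;0 0.025 0.007 0 0 0 0;0 0.015 0.004 0 0 0 0;0 0 0 0 0 0 -7;0 0 0 0 0 0 -7;0 0 0 0 0 0 -7;0 0 0 0 0 0 -6'
python3 -m crank '0 0 0 0 0 0 0;0 0 0 0 0 0 0;0 0 0 0 0 0 0;0 0 0 0 0 0 0;0 0 0 0 0 0 0;0 0 0 0 0 0 0;0 0 0 0 0 0 0;0 0 0 0 0 0 0'
python3 - <<'E'
from h import *
f,P,d,o=cam("wrist"); save(f,"w2.png",1.25); np.savez("w2.npz",P=P,px=f["pixels"],d=d,o=o); s=telemetry.observe()
print(o,s["tool_rot"],s["position"],s["force"],s["finger_force"])
E
```

```text
clock: 3.48
position: [0.4422, -0.2805, 0.3348]
tool_rot: [3.135, 0.002, 1.305]
force: [0.8, 0.2, -2.9]
grip_width: 0.0109
finger_force: 59.2
clock: 4.15
position: [0.5403, -0.1088, 0.3299]
tool_rot: [-3.141, 0.0, 1.305]
force: [0.4, -0.3, -2.3]
grip_width: 0.0111
finger_force: 59.2
clock: 4.82
position: [0.5876, -0.0296, 0.3297]
tool_rot: [-3.141, -0.0, 1.783]
force: [-1.2, 0.4, -4.4]
grip_width: 0.0112
finger_force: 59.2
clock: 5.48
position: [0.5879, -0.0297, 0.3302]
tool_rot: [3.142, 0.0, 1.776]
force: [-0.0, 0.7, -3.0]
grip_width: 0.0111
finger_force: 59.2
[0.57125977 0.04383147 0.45439886] [-3.14157595e+00 -1.31795448e-05  1.77635052e+00] [ 0.58792069 -0.02970017  0.33021683] [ 0.49753025  0.14486013 -2.75473776] 59.18570101261139
```

View pics/w2.png

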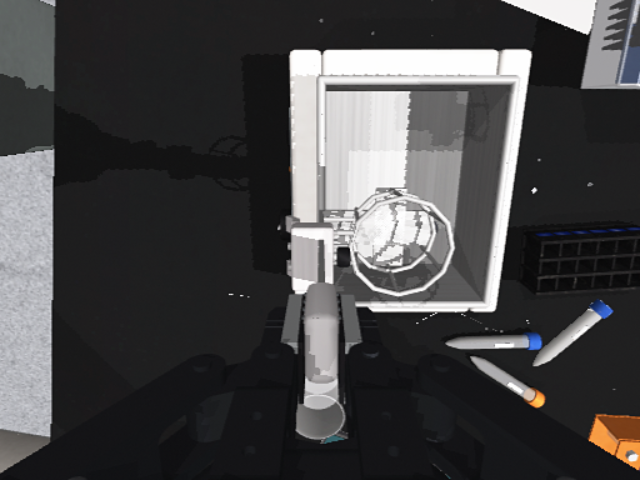

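The view shows the tank's front rim at column ~322, the rear rim at ~510, the left rim at row ~78, and the held holder with its basket over the tank.

```bash
python3 - <<'E'
from h import *
W=np.load("w2.npz");P=W["P"];s=telemetry.observe()
v,u=np.mgrid[:384,:512]
Rt=Ro.from_euler('xyz',s["tool_rot"]).as_matrix();p=np.array(s["position"])
L=(P-p)@Rt   # tool coords
m=(P[...,2]>.126)&(P[...,2]<.136)&(P[...,0]>.5)&(P[...,0]<.85)&(abs(P[...,1])<.16)&(v<240)
print(m.sum(), np.median(P[m][:,2]))
yb=L[...,1]; xb=L[...,0]
# front rim rows away from holder
for a in np.arange(.04,.11,.01):
    k=m&(abs(xb-a)<.005)
    f=k&(yb<.05); b=k&(yb>.09)
    if f.sum() and b.sum(): print(round(a,3),"front",f.sum(),yb[f].min().round(4),np.median(yb[f]).round(4),yb[f].max().round(4),"back",b.sum(),np.median(yb[b]).round(4),yb[b].max().round(4), P[f][:,2].max().round(4))
k=m&(yb>.02)&(yb<.12); print("left rim x", np.median(xb[k&(xb>.06)]),xb[k].max(), "right", xb[k&(xb<-.02)][:].min() if (k&(xb<-.02)).any() else None)
g=(abs(L[...,2])<.03)&(abs(xb)<.03)&(abs(yb)<.012)
print("grip/pads",g.sum())
# things near strap axis: y extents by tool z
near=(abs(yb)<.03)&(abs(xb)<.03)
for z in np.arange(-.02,.14,.01):
    k=near&(abs(L[...,2]-z)<.005)
    if k.sum(): print("z",round(z,3),k.sum(),yb[k].min().round(4),yb[k].max().round(4),xb[k].min().round(4),xb[k].max().round(4))
T=np.load("top0.npz")["P"];q=T[(T[...,2]>.122)&(T[...,2]<.14)&(T[...,0]>.5)&(T[...,0]<.78)&(abs(T[...,1])<.16)]
print(cv2.minAreaRect((q[:,:2]*1000).astype(np.float32)))
q=P[m];print(cv2.minAreaRect((q[:,:2]*1000).astype(np.float32)))
E
```

```text
3300 0.12983823656563406
0.04 front 74 -0.0051 -0.002 0.001 back 79 0.1438 0.1485 0.1316
0.05 front 70 -0.005 -0.002 0.0009 back 80 0.1439 0.1482 0.1317
0.06 front 76 -0.005 -0.002 0.0009 back 89 0.1438 0.148 0.1318
0.07 front 76 -0.005 -0.002 0.0009 back 79 0.1438 0.1487 0.1321
0.08 front 76 -0.0049 -0.002 0.0009 back 89 0.1439 0.1483 0.1321
0.09 front 78 -0.0049 -0.002 0.0008 back 98 0.1438 0.1479 0.1317
0.1 front 465 -0.0049 0.0224 0.0496 back 489 0.1187 0.1476 0.1324
left rim x 0.09836018119111312 0.10205104425296403 right -0.08400271020753233
grip/pads 4625
z -0.02 1228 -0.0285 0.0255 -0.0121 0.013
z -0.01 2310 -0.0207 0.0179 -0.0126 0.0143
z 0.0 937 -0.0206 0.0178 0.0053 0.0146
z 0.01 687 -0.0204 0.0178 0.0053 0.0144
z 0.02 80 -0.013 0.0107 0.0095 0.0143
z 0.03 45 -0.0027 -0.0001 0.0123 0.0135
z 0.04 37 -0.0028 -0.0 0.0125 0.0132
z 0.05 38 -0.0029 0.0 0.0123 0.0134
z 0.06 24 -0.003 -0.0005 0.0126 0.0134
z 0.07 794 -0.0171 0.0121 -0.0161 0.0189
z 0.08 972 -0.0191 0.0137 -0.0168 0.0194
z 0.09 92 -0.0186 0.03 -0.0236 0.0283
z 0.1 433 -0.022 0.0296 -0.0259 0.028
z 0.11 25 -0.0026 0.0211 -0.0124 0.0164
z 0.12 73 -0.0027 0.0295 -0.02 0.0234
z 0.13 238 -0.0027 0.0296 -0.022 0.0249
((658.6281127929688, -8.132026672363281), (155.73745727539062, 193.9808807373047), 12.357705116271973)
((656.4606323242188, -6.189384460449219), (154.06605529785156, 186.06312561035156), 11.800793647766113)
```

```bash
python3 -m crank '0 0.0025 0.003 0 0 0 0;0 0.0025 0.0027 0 0 0 0;0 0 0 0.015 0 0 0;0 0 0 0.015 0 0 0;0 0 0 0.015 0 0 0;0 0 0 0.015 0 0 0;0 0 0 0.008 0 0 0;0 0 0 0 0 0 0'
python3 - <<'E'
from h import *
import time
f,P,d,o=cam("wrist"); s=telemetry.observe(); print(s["position"],s["tool_rot"],s["force"])
L=(P-np.array(s["position"]))@Ro.from_euler('xyz',s["tool_rot"]).as_matrix()
x,y,z=L[...,0],L[...,1],L[...,2]
m=(P[...,2]>.127)&(P[...,2]<.136)&(x>.04)&(x<.08)&(y<.05)&(y>-.03);print("rim",m.sum(),y[m].min(),y[m].max())
for zz in np.arange(.025,.125,.005):
    k=(abs(z-zz)<.0025)&(abs(x)<.03)&(abs(y)<.03)
    if k.sum(): print(round(zz,3),k.sum(),y[k].min().round(4),y[k].max().round(4))
save(f,"w3.png")
E
```

```text
clock: 6.2
position: [0.5921, -0.0234, 0.2607]
tool_rot: [-3.139, -0.001, 1.777]
force: [0.4, -0.2, -2.1]
grip_width: 0.0113
finger_force: 59.2
[ 0.59246388 -0.02341427  0.26188323] [-3.14069689e+00 -4.61087469e-04  1.77686035e+00] [ 0.80266657  0.5661344  -1.79368377]
rim 478 -0.010357054590450178 -0.003940245138685364
0.025 24 -0.003 -0.0006
0.03 24 -0.0031 -0.0005
0.035 20 -0.0032 -0.0005
0.04 19 -0.0032 -0.0005
0.045 22 -0.0033 -0.0005
0.05 14 -0.0033 -0.0004
0.055 17 -0.0033 -0.0004
0.06 14 -0.0034 -0.001
0.065 11 -0.0034 -0.001
0.07 9 -0.0029 -0.001
0.075 1397 -0.0178 0.013
0.08 291 -0.0196 0.0132
0.085 74 -0.0186 0.0119
0.09 12 -0.0179 -0.0139
0.095 317 -0.0199 0.0296
0.1 183 -0.0225 0.0298
0.105 12 -0.021 0.0204
0.11 12 -0.0031 0.0207
0.115 16 -0.0031 0.0205
0.12 13 -0.0032 0.021
```

```bash
python3 -m crank '0 0 0.0005 0.002 0 0 0;0 0 0 0.002 0 0 0;0 0 0 0.002 0 0 0;0 0 0 0.002 0 0 0;0 0 0 0.002 0 0 0;0 0 0 0.002 0 0 0;0 0 0 0.001 0 0 0;0 0 0 0 0 0 0'
python3 -m crank '0 0 0 0.001 0 0 0;0 0 0 0.001 0 0 0;0 0 0 0.001 0 0 0;0 0 0 0.001 0 0 0;0 0 0 0.001 0 0 0;0 0 0 0.001 0 0 0;0 0 0 0 0 0 0;0 0 0 0 0 0 0'
```

```text
clock: 6.92
position: [0.5929, -0.0236, 0.249]
tool_rot: [-3.141, -0.0, 1.777]
force: [0.5, -0.7, -2.4]
grip_width: 0.0114
finger_force: 59.2
clock: 7.58
position: [0.593, -0.0236, 0.2432]
tool_rot: [-3.142, -0.0, 1.777]
force: [0.6, -0.5, -2.0]
grip_width: 0.0111
finger_force: 59.2
```

```bash
python3 -m crank '0 0 0 0.001 0 0 0;0 0 0 0.001 0 0 0;0 0 0 0.001 0 0 0;0 0 0 0.001 0 0 0;0 0 0 0.001 0 0 0;0 0 0 0.001 0 0 0;0 0 0 0 0 0 0;0 0 0 0 0 0 0'
```

```text
clock: 8.25
position: [0.593, -0.0235, 0.2372]
tool_rot: [-3.141, -0.0, 1.777]
force: [0.4, -0.5, -1.6]
grip_width: 0.011
finger_force: 59.2
```

```bash
python3 -m crank '0 0 0 0.001 0 0 0;0 0 0 0.001 0 0 0;0 0 0 0.001 0 0 0;0 0 0 0.001 0 0 0;0 0 0 0 0 0 0;0 0 0 0 0 0 0;0 0 0 0 0 0 0;0 0 0 0 0 0 0'
```

```text
clock: 8.92
position: [0.593, -0.0236, 0.2333]
tool_rot: [3.142, 0.0, 1.777]
force: [-0.4, -0.6, -2.9]
grip_width: 0.011
finger_force: 59.2
```

```bash
python3 -m crank '0 0 0 0.001 0 0 0;0 0 0 0.001 0 0 0;0 0 0 0.001 0 0 0;0 0 0 0.001 0 0 0;0 0 0 0 0 0 0;0 0 0 0 0 0 0;0 0 0 0 0 0 0;0 0 0 0 0 0 0'
```

```text
clock: 9.58
position: [0.5929, -0.0236, 0.2291]
tool_rot: [-3.141, -0.0, 1.777]
force: [-0.9, -1.7, -2.1]
grip_width: 0.0113
finger_force: 59.3
```

```bash
python3 -m crank '0 0 0 0.001 0 0 0;0 0 0 0.001 0 0 0;0 0 0 0.001 0 0 0;0 0 0 0 0 0 0;0 0 0 0 0 0 0;0 0 0 0 0 0 0;0 0 0 0 0 0 0;0 0 0 0 0 0 0'
```

```text
clock: 10.25
position: [0.5929, -0.0236, 0.2262]
tool_rot: [-3.141, 0.0, 1.777]
force: [-4.6, -0.8, 1.1]
grip_width: 0.0109
finger_force: 59.8
```

```bash
python3 -m crank '0 0 0 0.001 0 0 0;0 0 0 0.001 0 0 0;0 0 0 0 0 0 0;0 0 0 0 0 0 0;0 0 0 0 0 0 0;0 0 0 0 0 0 0;0 0 0 0 0 0 0;0 0 0 0 0 0 0'
```

```text
clock: 10.92
position: [0.5929, -0.0236, 0.2241]
tool_rot: [-3.141, -0.0, 1.777]
force: [-4.3, -0.3, -3.2]
grip_width: 0.0115
finger_force: 59.2
```

```bash
python3 -m crank '0 0 0 0.001 0 0 0;0 0 0 0.0005 0 0 0;0 0 0 0 0 0 0;0 0 0 0 0 0 0;0 0 0 0 0 0 0;0 0 0 0 0 0 0;0 0 0 0 0 0 0;0 0 0 0 0 0 0'
```

```text
clock: 11.58
position: [0.5929, -0.0236, 0.2227]
tool_rot: [-3.141, -0.0, 1.777]
force: [-5.4, -0.5, -2.8]
grip_width: 0.0112
finger_force: 59.1
```

```bash
python3 -m crank '0 0 0 0.001 0 0 0;0 0 0 0.001 0 0 0;0 0 0 0 0 0 0;0 0 0 0 0 0 0;0 0 0 0 0 0 0;0 0 0 0 0 0 0;0 0 0 0 0 0 0;0 0 0 0 0 0 0'
```

```text
clock: 12.25
position: [0.5929, -0.0236, 0.2207]
tool_rot: [-3.141, -0.0, 1.777]
force: [-4.1, -1.3, -6.7]
grip_width: 0.0108
finger_force: 58.7
```

```bash
python3 -m crank '0 0 0 0.001 0 0 0;0 0 0 0.001 0 0 0;0 0 0 0 0 0 0;0 0 0 0 0 0 0;0 0 0 0 0 0 0;0 0 0 0 0 0 0;0 0 0 0 0 0 0;0 0 0 0 0 0 0'
```

```text
clock: 12.92
position: [0.593, -0.0235, 0.2186]
tool_rot: [-3.142, -0.0, 1.777]
force: [-3.0, -0.7, -7.6]
grip_width: 0.0109
finger_force: 58.4
```

```bash
python3 -m crank '0 0 0 0.001 0 0 0;0 0 0 0.001 0 0 0;0 0 0 0 0 0 0;0 0 0 0 0 0 0;0 0 0 0 0 0 0;0 0 0 0 0 0 0;0 0 0 0 0 0 0;0 0 0 0 0 0 0'
```

```text
clock: 13.58
position: [0.5935, -0.0235, 0.218]
tool_rot: [3.14, 0.001, 1.777]
force: [-5.9, -0.7, 12.2]
grip_width: 0.0114
finger_force: 61.4
```

```bash
python3 -m crank '0 0 0 0.001 0 0 0;0 0 0 0.0005 0 0 0;0 0 0 0 0 0 0;0 0 0 0 0 0 0;0 0 0 0 0 0 0;0 0 0 0 0 0 0;0 0 0 0 0 0 0;0 0 0 0 0 0 0'
```

```text
clock: 14.25
position: [0.5938, -0.0234, 0.2177]
tool_rot: [3.139, 0.001, 1.776]
force: [-10.8, -1.9, 27.5]
grip_width: 0.0114
finger_force: 64.0
```

```bash
python3 -m crank '0 0 0 -0.001 0 0 0;0 0 0 -0.001 0 0 0;0 0 0 0 0 0 0;0 0 0 0 0 0 0;0 0 0 0 0 0 0;0 0 0 0 0 0 0;0 0 0 0 0 0 0;0 0 0 0 0 0 0'
python3 - <<'E'
from h import *
f,P,d,o=cam("scene"); cv2.imwrite("pics/s2.png",cv2.resize(f["pixels"][150:260,150:300,::-1],None,fx=5,fy=5))
E
```

```text
clock: 14.92
position: [0.5933, -0.0235, 0.2178]
tool_rot: [3.141, 0.0, 1.777]
force: [-5.4, -0.5, 7.2]
grip_width: 0.0111
finger_force: 60.6
```

View pics/s2.png

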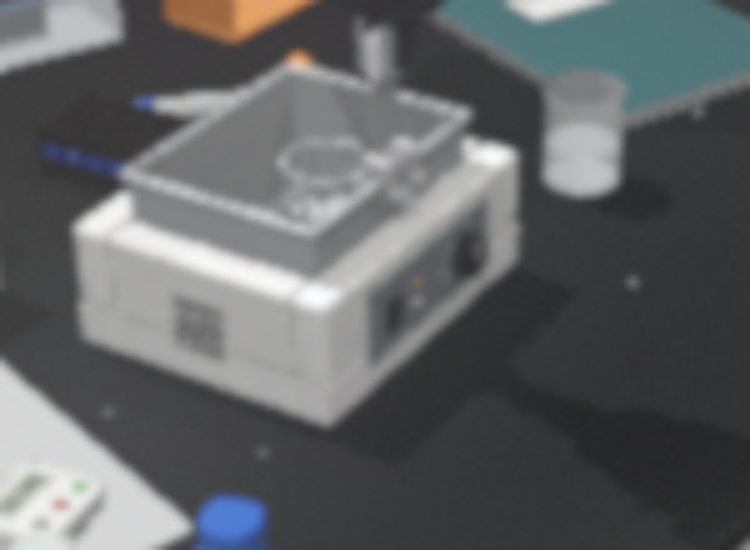

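The crop shows the hook over the front rim near (400,170) with the basket in the tank. I back off the remaining load and release.

```bash
python3 -m crank '0 0 -0.0005 -0.0007 0 0 0;0 0 -0.0003 0 0 0 0;0 0 0 0 0 0 0;0.012 0 0 0 0 0 0;0.02 0 0 0 0 0 0;0.03 0 0 0 0 0 0;0.04 0 0 0 0 0 0;0.05 0 0 0 0 0 0' 25
python3 -m crank '0.06 0 0 0 0 0 0;0.06 0 0 0 0 0 0;0.06 0 0 -0.015 0 0 0;0.06 0 0 -0.03 0 0 0;0.06 0 0 -0.03 0 0 0;0.06 0 0 -0.03 0 0 0;0.06 0 0 -0.02 0 0 0;0.06 0 0 0 0 0 0'
python3 - <<'E'
from h import *
f,P,d,o=cam("wrist"); save(f,"w4.png",1.25); s=telemetry.observe(); np.savez("w4.npz",P=P)
print(s["position"],s["force"])
L=(P-np.array(s["position"]))@Ro.from_euler('xyz',s["tool_rot"]).as_matrix()
x,y,z=L[...,0],L[...,1],L[...,2]
m=(P[...,2]>.127)&(P[...,2]<.134)&(x>.04)&(x<.08)&(y<.05)&(y>-.03);print("rim",m.sum(),y[m].min(),y[m].max())
k=(abs(x)<.03)&(abs(y)<.03)&(P[...,2]>.15)&(z>.04); print(k.sum(),P[k][:,2].max())
t=k&(P[...,2]>P[k][:,2].max()-.006); r=cv2.minAreaRect((L[t][:,:2]*1000).astype(np.float32)); print("grip top tool",r,L[t].mean(0))
for zz in np.arange(.15,.22,.01):
    k2=k&(abs(P[...,2]-zz)<.005)
    if k2.sum(): print(zz.round(3),k2.sum(),y[k2].min(),y[k2].max())
b=(abs(x)<.05)&(y>.02)&(y<.09)&(P[...,2]<.125)&(P[...,2]>.075); print("hoop",cv2.minEnclosingCircle((L[b][:,:2]*1000).astype(np.float32)),np.percentile(P[b][:,2],[5,50,95]))
E
```

```text
clock: 15.63
position: [0.5924, -0.0237, 0.2181]
tool_rot: [3.141, -0.0, 1.777]
force: [-0.1, 0.5, -1.1]
grip_width: 0.0496
finger_force: 0.0
clock: 16.3
position: [0.5935, -0.0234, 0.3472]
tool_rot: [3.136, 0.001, 1.777]
force: [0.9, 0.5, -0.0]
grip_width: 0.0599
finger_force: 0.0
[ 0.59287583 -0.02364101  0.34489671] [ 0.08564104 -0.36738005 -1.14426981]
rim 262 -0.01206587394730902 -0.0050574701772313005
594 0.23077444103319802
grip top tool ((1.9344568252563477, -2.551504611968994), (24.925209045410156, 11.256434440612793), 0.22202174365520477) [ 0.00227291 -0.00246991  0.11678449]
0.15 3 -0.003944055817481675 -0.0019539594927673607
0.16 6 -0.0039103025942698435 -0.001927443134952354
0.17 6 -0.0038300795756095805 -0.0019028789612600015
0.18 5 -0.0037493127883339314 -0.0018717928751947662
0.19 9 -0.0036684191475958683 -0.0018383398150479124
0.2 15 -0.008593087535800879 0.0024474909174508645
0.21 42 -0.008587189654065235 0.0039968442599151895
0.22 88 -0.008292537456917963 0.0039007340134822833
hoop ((1.2269928455352783, 42.735748291015625), 30.843772888183594) [0.07861382 0.0804076  0.12247324]
```

View pics/w4.png

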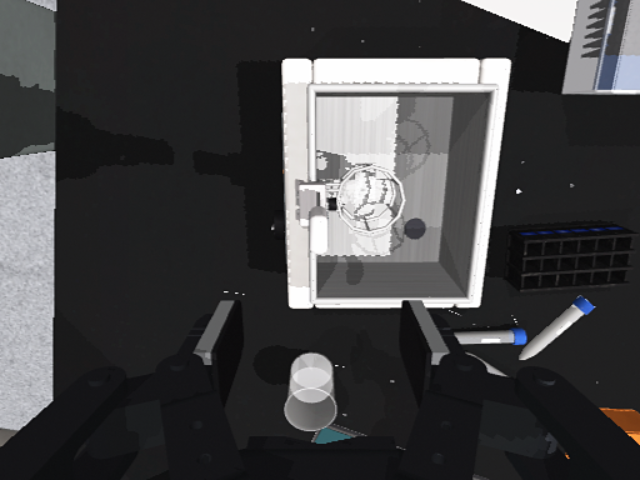

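The holder hangs free: grip at (318,230), hoop at (370,200), upright, and 67.4 mm in front of the bath's centre. Next, the bottle.

```bash
python3 -m crank '0.07 0.02 -0.002 0 0 0 0;0.07 0.033 -0.0036 0 0 0 0;0.07 0.033 -0.0036 0 0 0 0;0.07 0.033 -0.0036 0 0 0 0;0.07 0.033 -0.0036 0 0 0 0;0.07 0.033 -0.0036 0 0 0 0;0.07 0.033 -0.0036 0 0 0 0;0.07 0.033 -0.0036 0 0 0 0'
python3 -m crank '0.07 0.033 -0.0036 0 0 0 0;0.07 0.033 -0.0036 0 0 0 0;0.07 0.033 -0.0036 0 0 0 0;0.07 0.03 -0.0036 0 0 0 0;0.07 0 0 0 0 0 7;0.07 0 0 0 0 0 7;0.07 0 0 0 0 0 7;0.07 0 0 0 0 0 7'
python3 -m crank '0.07 0 0 0 0 0 7;0.07 0 0 0 0 0 7;0.07 0 0 0 0 0 7;0.07 0 0 0 0 0 7;0.07 0 0 0 0 0 7;0.07 0 0 0 0 0 7;0.07 0 0 0 0 0 7;0.07 0 0 0 0 0 7'
python3 -m crank '0.07 0 0 0 0 0 6;0.07 0 0 0 0 0 0;0.07 0 0 0 0 0 0;0.07 0 0 0 0 0 0;0.07 0 0 0 0 0 0;0.07 0 0 0 0 0 0;0.07 0 0 0 0 0 0;0.07 0 0 0 0 0 0'
python3 - <<'E'
from h import *
f,P,d,o=cam("wrist"); save(f,"w5.png",1.25); s=telemetry.observe(); np.savez("w5.npz",P=P,px=f["pixels"])
print(s["position"],s["tool_rot"],s["qpos"])
hsv=cv2.cvtColor(f["pixels"],cv2.COLOR_RGB2HSV)
m=((P[...,2]>.085)&(P[...,2]<.095)&(hsv[...,1]<60)).astype(np.uint8)
n,l,st,c=cv2.connectedComponentsWithStats(m)
for i in range(1,n):
    if st[i,4]>40:
        q=P[l==i]; print(st[i],c[i],q.mean(0),cv2.minEnclosingCircle((q[:,:2]*1000).astype(np.float32)))
E
```

```text
clock: 17.02
position: [0.5133, 0.2176, 0.3421]
tool_rot: [-3.141, 0.0, 1.777]
force: [0.3, -1.0, -0.0]
grip_width: 0.0698
finger_force: 0.0
clock: 17.68
position: [0.4735, 0.3397, 0.3418]
tool_rot: [-3.141, 0.001, 1.282]
force: [0.4, -0.6, -0.3]
grip_width: 0.0701
finger_force: 0.0
clock: 18.35
position: [0.4736, 0.3395, 0.3419]
tool_rot: [3.141, 0.001, 0.305]
force: [-0.4, -0.1, 0.9]
grip_width: 0.0703
finger_force: 0.0
clock: 19.02
position: [0.4738, 0.3397, 0.3429]
tool_rot: [-3.142, 0.0, 0.206]
force: [-0.1, -0.4, 0.0]
grip_width: 0.0702
finger_force: 0.0
[0.47383104 0.33967448 0.3429125 ] [-3.14155537e+00  2.72403905e-05  2.06260127e-01] [-0.50613845  0.38358106 -0.30121047  1.58422738  0.11973793  1.19198463
 -2.1956317 ]
[ 475    0   37  150 1796] [495.83463252  83.71436526] [0.60590555 0.09687181 0.09177454] ((615.3988037109375, 84.73724365234375), 80.31439208984375)
[173  66  27  29 386] [187.66062176  78.14766839] [0.54337449 0.43107814 0.09071987] ((539.613525390625, 433.7062683105469), 15.769299507141113)
[237 135  30  30 656] [251.7652439  149.80335366] [0.4799066  0.34602467 0.0905083 ] ((479.1811828613281, 345.88421630859375), 17.730863571166992)
```

View pics/w5.png

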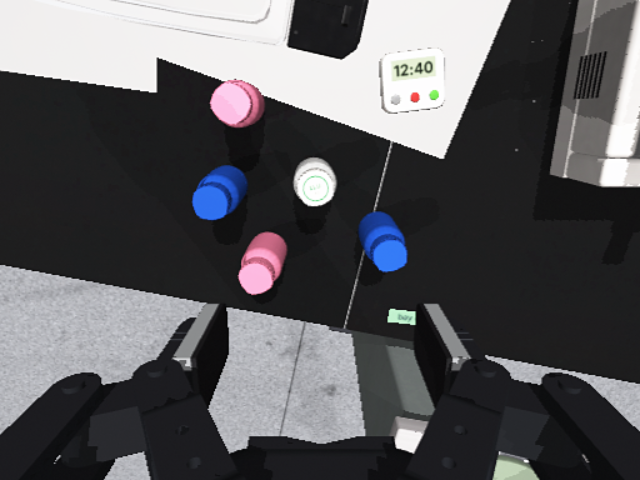

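The target bottle's white cap is at (315,182) with free space for the fingers.

```bash
python3 -m crank '0.07 0.0096 -0.0035 0 0 0 0;0.07 0 0 0 0 -7 0;0.07 0 0 0 0 -7 0;0.07 0.006 0 0.0243 0 0 0;0.07 0.006 0 0.0243 0 0 0;0.07 0.006 0 0.0243 0 0 0;0.07 0.006 0 0.0243 0 0 0;0.07 0.006 0 0.0243 0 0 0'
python3 -m crank '0.07 0.006 0 0.0243 0 0 0;0.07 0.006 0 0.0243 0 0 0;0.07 0.006 0 0.0243 0 0 0;0.07 0.006 0 0.0243 0 0 0;0.07 0.006 0 0.0243 0 0 0;0.07 0 0 0 0 0 0;0.07 0 0 0 0 0 0;0.07 0 0 0 0 0 0'
```

```text
clock: 19.73
position: [0.4822, 0.345, 0.2166]
tool_rot: [-3.141, 0.244, 0.206]
force: [0.7, 0.7, -1.3]
grip_width: 0.07
finger_force: 0.0
clock: 20.4
position: [0.4824, 0.3455, 0.094]
tool_rot: [-3.141, 0.243, 0.206]
force: [-0.8, 0.2, 0.5]
grip_width: 0.0703
finger_force: 0.0
```

```bash
python3 -m crank '0.06 0 0 0 0 0 0;0.05 0 0 0 0 0 0;0.045 0 0 0 0 0 0;0.04 0 0 0 0 0 0;0.036 0 0 0 0 0 0;0.02 0 0 0 0 0 0;0.02 0 0 0 0 0 0;0.02 0 0 0 0 0 0' 30
python3 -m crank '0.02 -0.0024 0 -0.0097 0 0 0;0.02 -0.005 0 -0.02 0 0 0;0.02 -0.006 0 -0.0243 0 0 0;0.02 -0.006 0 -0.0243 0 0 0;0.02 -0.006 0 -0.0243 0 0 0;0.02 -0.006 0 -0.0243 0 0 0;0.02 -0.006 0 -0.0243 0 0 0;0.02 -0.006 0 -0.0243 0 0 0'
```

```text
clock: 21.07
position: [0.4821, 0.3454, 0.0931]
tool_rot: [-3.141, 0.244, 0.206]
force: [0.3, 0.7, 5.6]
grip_width: 0.0336
finger_force: 29.4
clock: 21.73
position: [0.482, 0.3449, 0.2754]
tool_rot: [-3.142, 0.244, 0.206]
force: [-0.0, 0.1, -0.9]
grip_width: 0.0333
finger_force: 29.8
```

```bash
python3 -m crank '0.02 0.002 0.01 -0.001 0 0 0;0.02 0.004 0.02 -0.002 0 0 0;0.02 0.005 0.026 -0.003 0 0 0;0.02 0.005 0.026 -0.003 0 0 0;0.02 0.005 0.026 -0.003 0 0 0;0.02 0.005 0.026 -0.003 0 0 0;0.02 0.005 0.026 -0.003 0 0 0;0.02 0.005 0.026 -0.003 0 0 0'
python3 -m crank '0.02 0.005 0.026 -0.003 0 0 0;0.02 0.005 0.026 -0.003 0 0 0;0.02 0.005 0.026 -0.003 0 0 0;0.02 0.005 0.026 -0.003 0 0 0;0.02 0.005 0.026 -0.003 0 0 0;0.02 0.005 0.026 -0.002 0 0 0;0.02 0.004 0.026 -0.002 0 0 0;0.02 0.004 0.014 -0.001 0 0 0'
python3 -m crank '0.02 0 0 0 0 0 0;0.02 0 0 0 0 0 0;0.02 0 0 0 0 0 0;0.02 0 0 0 0 0 0;0.02 0 0 0 0 0 0;0.02 0 0 0 0 0 0;0.02 0 0 0 0 0 0;0.02 0 0 0 0 0 0'
python3 - <<'E'
from h import *
f,P,d,o=cam("wrist"); save(f,"w6.png",1.25); s=telemetry.observe(); np.savez("w6.npz",P=P,px=f["pixels"])
f,P,d,o=cam("scene");np.savez("s6.npz",P=P,px=f["pixels"])
E
```

```text
clock: 22.4
position: [0.5597, 0.1696, 0.2855]
tool_rot: [3.142, 0.244, 0.206]
force: [0.7, 0.8, -0.5]
grip_width: 0.0333
finger_force: 29.9
clock: 23.07
position: [0.6407, -0.0158, 0.2956]
tool_rot: [3.14, 0.245, 0.203]
force: [-0.4, -0.7, -0.5]
grip_width: 0.0337
finger_force: 29.9
clock: 23.73
position: [0.6403, -0.0119, 0.2953]
tool_rot: [-3.142, 0.244, 0.206]
force: [-0.4, 0.0, -0.3]
grip_width: 0.0333
finger_force: 29.9
```

View pics/w6.png

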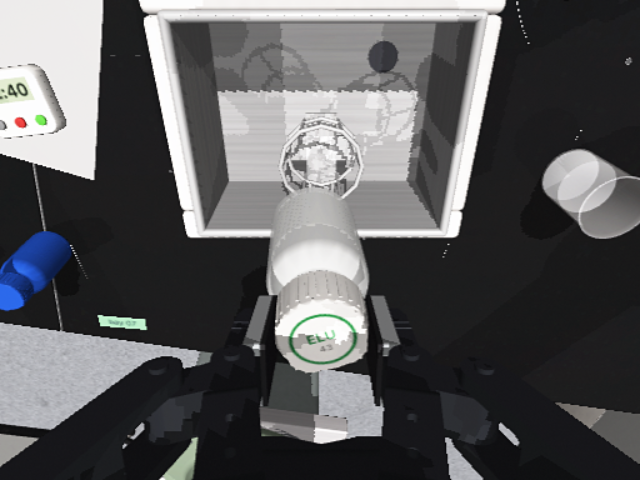

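The view shows the bottle held by its cap at (320,330), body at (320,240), and the basket hoop at (320,160). I check its axis against the hoop.

```bash
python3 - <<'E'
from h import *
from scipy.optimize import least_squares as ls
P=np.load("w6.npz")["P"];s=telemetry.observe();p=np.array(s["position"])
a=.208;B=np.array([[np.cos(a),-np.sin(a)],[np.sin(a),np.cos(a)]])
Q=np.concatenate([(P[...,:2]-p[:2])@B,P[...,2:]],-1) # bath axes, origin TCP
x,y,z=[Q[...,i] for i in range(3)]
for zz in np.arange(.19,.27,.01):
    k=(abs(z-zz)<.004)&(abs(x+.003)<.035)&(abs(y)<.03)
    if k.sum()>30:
        q=Q[k][:,:2]; r=ls(lambda c:np.hypot(q[:,0]-c[0],q[:,1]-c[1])-.022,[0,0],loss="soft_l1",f_scale=.001).x
        print(zz.round(2),k.sum(),r.round(4),q[:,1].min().round(4),q[:,1].max().round(4))
k=(z>.285)&(z<.31)&(abs(x)<.03)&(abs(y)<.03);print("cap top",np.median(z[k]),Q[k].mean(0),cv2.minEnclosingCircle((Q[k][:,:2]*1000).astype(np.float32)))
b=(abs(z-.1235)<.005)&(abs(x)<.05)&(abs(y)<.04);q=Q[b]; print("hoop",b.sum(),q.min(0),q.max(0))
if b.sum()>20:
    r=ls(lambda c:np.hypot(q[:,0]-c[0],q[:,1]-c[1])-c[2],[0,0,.029],loss="soft_l1",f_scale=.001).x;print(r)
E
```

```text
0.21 266 [-0.0045  0.0037] -0.0172 0.0253
0.22 341 [-0.0044  0.0031] -0.018 0.0252
0.23 391 [-0.0042  0.0026] -0.0186 0.0241
0.24 433 [-0.004  0.002] -0.0192 0.0237
0.25 522 [-0.0039  0.0014] -0.02 0.0233
0.26 1027 [-0.0045  0.0012] -0.0208 0.0227
0.27 880 [-0.01    0.0002] -0.0172 0.0208
cap top 0.2930835112209918 [ 0.00265602 -0.00040067  0.29444055] ((6.689682483673096, -0.13162416219711304), 29.961328506469727)
hoop 534 [-0.03028086 -0.03093163  0.11878452] [0.02605374 0.02985949 0.12381276]
[-0.00453761 -0.00035313  0.02870129]
```

```bash
python3 -m crank '0.02 0 0.001 0 -1.5 0 0;0.02 0 0 0 -1.5 0 0;0.02 0.00338 -0.0007 0.0136 0 0 0;0.02 0.00338 -0.0007 0.0136 0 0 0;0.02 0.00338 -0.0007 0.0136 0 0 0;0.02 0.00338 -0.0007 0.0136 0 0 0;0.02 0.00338 -0.0008 0.0136 0 0 0;0.02 0 0 0 0 0 0'
python3 - <<'E'
from h import *
from scipy.optimize import least_squares as ls
f,P,d,o=cam("wrist");save(f,"w7.png",1.25);s=telemetry.observe();p=np.array(s["position"]);print(p,s["tool_rot"],s["force"])
a=.208;B=np.array([[np.cos(a),-np.sin(a)],[np.sin(a),np.cos(a)]])
Q=np.concatenate([(P[...,:2]-p[:2])@B,P[...,2:]],-1)
x,y,z=[Q[...,i] for i in range(3)]
for zz in np.arange(.14,.2,.01):
    k=(abs(z-zz)<.004)&(abs(x+.003)<.035)&(abs(y)<.03)
    if k.sum()>30:
        q=Q[k][:,:2]; r=ls(lambda c:np.hypot(q[:,0]-c[0],q[:,1]-c[1])-.022,[0,0],loss="soft_l1",f_scale=.001).x
        print(zz.round(2),k.sum(),r.round(4))
b=(abs(z-.1215)<.003)&(abs(x)<.05)&(abs(y)<.04);q=Q[b]; print("hoop",b.sum(),q.min(0),q.max(0))
r=ls(lambda c:np.hypot(q[:,0]-c[0],q[:,1]-c[1])-.0287,[0,0],loss="soft_l1",f_scale=.001).x;print(r)
E
```

```text
clock: 24.5
position: [0.6394, -0.0127, 0.2226]
tool_rot: [3.089, 0.248, 0.207]
force: [-0.4, 0.4, -1.5]
grip_width: 0.0335
finger_force: 29.9
[ 0.63990388 -0.0127107   0.22423816] [3.08858271 0.246428   0.20685834] [-0.67418307 -0.01306182 -0.68014224]
0.14 310 [-0.0054 -0.0007]
0.15 354 [-0.0051 -0.0008]
0.16 405 [-0.0049 -0.0009]
0.17 468 [-0.0047 -0.001 ]
0.18 538 [-0.0045 -0.001 ]
0.19 1480 [-0.0066 -0.0011]
hoop 718 [-0.02100579 -0.03057348  0.11867745] [0.02607115 0.0304937  0.12394745]
[-0.00392368  0.00012493]
```

```bash
python3 -m crank '0.02 0.001 -0.0008 0 0 0 0;0.02 0.0015 -0.0003 0.0058 0 0 0;0.02 0.0017 -0.0004 0.0068 0 0 0;0.02 0.0017 -0.0004 0.0068 0 0 0;0.02 0.0017 -0.0004 0.0068 0 0 0;0.02 0.0017 -0.0004 0.0068 0 0 0;0.02 0.0017 -0.0003 0.0068 0 0 0;0.02 0 0 0 0 0 0'
```

```text
clock: 25.22
position: [0.6406, -0.0121, 0.182]
tool_rot: [3.09, 0.246, 0.206]
force: [-0.1, 0.8, -0.7]
grip_width: 0.0337
finger_force: 29.9
```

```bash
python3 -m crank '0.02 0.0005 -0.0001 0.002 0 0 0;0.02 0.0005 -0.0001 0.002 0 0 0;0.02 0.0005 -0.0001 0.002 0 0 0;0.02 0 0 0 0 0 0;0.02 0 0 0 0 0 0;0.02 0 0 0 0 0 0;0.02 0 0 0 0 0 0;0.02 0 0 0 0 0 0'
```

```text
clock: 25.88
position: [0.6413, -0.012, 0.1776]
tool_rot: [3.089, 0.244, 0.206]
force: [-0.1, -1.0, -0.9]
grip_width: 0.033
finger_force: 29.9
```

```bash
python3 -m crank '0.02 0.00025 0 0.001 0 0 0;0.02 0.00025 0 0.001 0 0 0;0.02 0 0 0 0 0 0;0.02 0 0 0 0 0 0;0.02 0 0 0 0 0 0;0.02 0 0 0 0 0 0;0.02 0 0 0 0 0 0;0.02 0 0 0 0 0 0'
```

```text
clock: 26.55
position: [0.6413, -0.0121, 0.1755]
tool_rot: [3.089, 0.244, 0.206]
force: [0.0, -0.3, -0.9]
grip_width: 0.0331
finger_force: 29.9
```

```bash
python3 -m crank '0.02 0.0002 0 0.001 0 0 0;0.02 0.0002 0 0.0007 0 0 0;0.02 0 0 0 0 0 0;0.02 0 0 0 0 0 0;0.02 0 0 0 0 0 0;0.02 0 0 0 0 0 0;0.02 0 0 0 0 0 0;0.02 0 0 0 0 0 0'
```

```text
clock: 27.22
position: [0.6413, -0.0122, 0.1738]
tool_rot: [3.089, 0.244, 0.206]
force: [0.8, 0.3, -1.8]
grip_width: 0.0334
finger_force: 29.9
```

```bash
python3 -m crank '0.02 0.0002 0 0.001 0 0 0;0.02 0.0002 0 0.0007 0 0 0;0.02 0 0 0 0 0 0;0.02 0 0 0 0 0 0;0.02 0 0 0 0 0 0;0.02 0 0 0 0 0 0;0.02 0 0 0 0 0 0;0.02 0 0 0 0 0 0'
```

```text
clock: 27.88
position: [0.6413, -0.0123, 0.172]
tool_rot: [3.089, 0.244, 0.206]
force: [-0.9, 0.2, 0.9]
grip_width: 0.0337
finger_force: 30.1
```

```bash
python3 -m crank '0.034 0 0 0 0 0 0;0.037 0 0 0 0 0 0;0.04 0 0 0 0 0 0;0.045 0 0 0 0 0 0;0.05 0 0 0 0 0 0;0.06 0 0 0 0 0 0;0.06 0 0 0 0 0 0;0.06 0 0 0 0 0 0'
python3 -m crank '0.06 0 0 -0.01 0 0 0;0.06 0 0 -0.02 0 0 0;0.06 0 0 -0.03 0 0 0;0.06 0 0 -0.03 0 0 0;0.06 0 0 -0.03 0 0 0;0.06 0 0 0 0 0 0;0.06 0 0 0 0 0 0;0.06 0 0 0 0 0 0'
python3 - <<'E'
from h import *
f,P,d,o=cam("wrist");save(f,"w8.png",1.25);s=telemetry.observe();p=np.array(s["position"]);print(p,s["force"])
a=.208;B=np.array([[np.cos(a),-np.sin(a)],[np.sin(a),np.cos(a)]])
o2=np.array([.6364,-.0128])
Q=np.concatenate([(P[...,:2]-o2)@B,P[...,2:]],-1);x,y,z=[Q[...,i] for i in range(3)]
k=(abs(x)<.04)&(abs(y)<.04)&(z>.16)&(z<.2)
print("cap",np.percentile(z[k],[5,50,95]),cv2.minEnclosingCircle((Q[k&(z>np.median(z[k])-.004)][:,:2]*1000).astype(np.float32)))
g=(abs(x+.046)<.02)&(abs(y)<.03)&(z>.2)
if g.sum(): t=g&(z>z[g].max()-.006); print("grip",z[g].max(),cv2.minAreaRect((Q[t][:,:2]*1000).astype(np.float32)))
E
```

```text
clock: 28.55
position: [0.6413, -0.0123, 0.172]
tool_rot: [3.089, 0.244, 0.206]
force: [-0.1, -0.2, -0.3]
grip_width: 0.06
finger_force: 0.0
clock: 29.22
position: [0.6682, -0.0002, 0.2883]
tool_rot: [3.089, 0.244, 0.206]
force: [-0.5, -0.5, 0.4]
grip_width: 0.0599
finger_force: 0.0
[ 6.68002338e-01 -3.19497796e-04  2.87765725e-01] [ 0.39480983 -0.13531047  0.10465059]
cap [0.16323379 0.16937215 0.17067108] ((3.2473745346069336, -4.118595123291016), 17.77532386779785)
grip 0.22985394214471644 ((-44.930633544921875, -0.6658620834350586), (25.73466682434082, 12.077187538146973), 89.74578857421875)
```

View pics/w8.png

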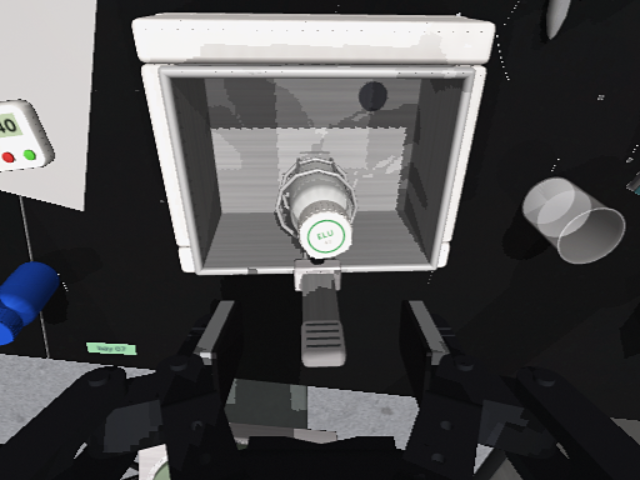

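The bottle's cap is at (325,235), standing in the hoop on the basket floor and about 4 mm off centre. The holder is upright and the gripper is clear.

```bash
python3 -c "
from workcell import bot
print(bot.job_done())"
```

```text
the job is handed in; nothing more can be done
None
```

I hung the holder on the front rim, felt it snap on, and stood the bottle upright in its basket (about 4 mm off centre), then handed the job in. The last press peaked at about 30 N, above the 20 N "rough" mark, and I did not see the verdict.

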